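# Fill the transit tote and hold its gate open

## Robot

A 6-joint arm with a two-finger parallel gripper is mounted at the origin on a cart in front of the work surface, level with it; the furniture and walls round the work are solid. World frame = base frame: x ahead of the robot, y to its left, z up, the work surface at z = 0. Lengths are in mm, angles in degrees, forces in N, time in s.
With the tool pointing down it reaches from about 350 to 850 mm from the base axis. Payload 8.1 kg.
Tool frame: the origin (TCP) lies midway between the tips of the shut fingers; the grasp point (between the pads) lies 19 mm behind it; z points along the fingers, y is the line along which they close (so a half turn about z gives the same grasp; the last joint's range is limited). The gripper opens to 85 mm and grips with 20 to 120 N. Pads are 22 mm wide; open, the fingers measure 114 mm over their backs; the gripper's body (76 mm by 85 mm) begins 54 mm behind the grasp point. The pads swing forward as they close: fully open they stand 13 mm farther back than shut.
Start: joints at [-4.893, 7.471, 85.268, -0, 87.261, -4.893], TCP at [600.004, 0.022, 231.292] pointing down, gripper open.
Joint ranges: [-169.43, 169.43], [-51.17, 129.36], [1.28, 143.12], [-76.62, 256.62], [0, 156.53], [-152.29, 152.29]. Speed limits (degrees/s): [136.94, 136.94, 159.86, 180, 180, 180].

## Interface

Orientations are given as [roll, pitch, yaw] about the fixed x, y, z axes, in that order (R = Rz(yaw) Ry(pitch) Rx(roll)).
In Python, from bench import r gives the robot as it stands.
- The arm moves only by the tool send_rows, never from a script. Its argument "increments" is a list of rows, each a list of 6 numbers: the shift along the tool's x, y, z in mm, then the turn, a rotation vector about the tool's x, y, z in rad. A call has 1 to 5 rows; each row shifts and turns the commanded pose from where the row before left it, along the tool's axes as they then stand; what a row does not reach is not made up. A row lasts 1/8 s, in which the tool goes at most 62.5 mm and 10.7 degrees, less where a joint would pass 70% of its speed; a pose out of reach is approached as far as the arm can. A call is refused whole if a number of a shift passes 62.5 or a number of a turn 0.188, either way. A call with a gripper value outside its range is refused whole. "grip" is the closure, from -1 (fully open) to 1 (shut), set as the call begins (left out, the last holds). The fingers move at their own pace and stop on an object; "grip_force" is the grip in N (left out, the last holds). Time passes only in rows, so rows that do not move let the fingers close. It gives the time, the measured TCP pose, the force, the opening and the grip force at its end, in the units of the state.
- r.sense(): the state, without advancing time (a new reading comes with each control period).
- r.snapshot(name): name is "scene" or "side" or "wrist"; returns a dict with "img" (420x560x3 uint8, blue, green, red), "z_map" (420x560 float32, mm along the optical axis (not along the pixel's ray), 0 where there is no reading), "fx", "fy", "cx", "cy" (pixels), "view" (4x4, takes a point from world to camera coordinates). Camera axes: x right, y down, z forward; pixel columns grow to the right and rows downward; lengths in mm; the calibration is good to about 2 mm. A picture is of the moment at which its call begins.
- r.hand_in(): hands the job in; it is judged then, once.
The state is a dict: "time": time; "joint_pos": joint angles; "qd": joint speeds; "joint_efforts": joint torques, N m; "tool_pos": TCP position; "tcp_rot": TCP orientation; "ft_force": force on the tool from outside, world axes, zero at the start; "wrist_torque": the same for the moment, N m; "finger_gap": finger opening in mm; "grip_force": force on a finger pad.
Only numpy, scipy, OpenCV 4.12 (cv2) and the standard library are available. Lean on these libraries where they do the work, as an engineer would, in place of code of your own. Each camera call takes 0.05 s, during which the arm holds its last target. There are 200 camera calls.

## Task

Stand the amber vial in the empty middle pocket of the rack in the blue tote, between the two white-capped vials, and let go of it. Then squeeze the red safety catch all the way towards its black post, after it the yellow gate catch towards its own black post (both stay where they are left, and the yellow one is blocked until the red one is drawn). Last, take the gate by its upright orange handle, swing it past the spring ball until it stands about square to the tote's front, and finish while still holding it wide open by the handle, since it swings back if let go; all three vials must still be standing in their pockets.

Things in the scene. Friction and masses are not known exactly. Their poses are not given: they have to be found in the camera images.
- tote: fixed blue open-topped tote. Origin on the bench under the rack's middle; x points from the gate side (front) to the back wall, y to the catch side, z up; its yaw varies. Tray 130 (x) by 150 (y) mm, walls 56 mm high, 5 mm thick. Gate across the front at x = -72; 4 mm threshold plate out to x = -202 mm. Solid latch deck with both catches: x -95 to 60, y 80 to 180, top at z = 55 mm
- pocket (a point): centre of the floor of the empty middle pocket of the white three-pocket rack, 7 mm above the bench. Pockets are 30 mm square, 33 mm apart along the tote's y, with 3 mm dividers whose tops stand 22 mm above the bench (15 mm above the pocket floor). A 140 mm high power supply stands behind the tote, its front at world x = 0.69 m
- amber_vial: loose amber vial with black screw cap, 25 mm diameter, 51 mm tall (glass body up to 40 mm, cap 22 mm diameter above), standing on the bench to the right of the tote; origin at the centre of its underside, z up. About 22 g. Tall equipment stands farther right, at world y below -0.6 m: come in from the robot's side of it
- vial_left: white-capped vial of the same size, standing in the rack pocket on the +y side of the empty one; origin at the centre of its underside, z up
- vial_right: white-capped vial of the same size, standing in the rack pocket on the -y side of the empty one; origin at the centre of its underside, z up
- safety (a joint): red safety catch: slide along the tote's +x, 0 = home (blocks the yellow catch), 0.018 m = fully drawn against its stop. It clears the yellow catch from 0.009 m. About 3 N of friction holds it where it is left; no spring
- safety_tab (a point): middle of the gripping height of the red tab (moves with it), 95 mm above the bench. Tab 8 mm thick (tote x), 20 mm wide (tote y), top at z = 105 mm. Its fixed black post (10 mm thick, 22 mm wide, same height) stands behind it in +x: tab centre to post centre 31 mm when home, 13 mm when fully drawn. Over the outsides: 40 mm home, 22 mm drawn
- safety_squeeze (a point): point fixed to the tote, midway between the outer faces of the red tab and its post when fully squeezed, 95 mm above the bench: centre the fingers here and close along the tote's x
- bolt (a joint): yellow gate catch: slide along the tote's +y, 0 = home (its steel bolt lies in front of the gate's tongue), 0.018 m = fully drawn. It frees the gate from 0.011 m. About 3 N of friction holds it where it is left; no spring. Blocked by the red catch until that is drawn
- bolt_tab (a point): middle of the gripping height of the yellow tab (moves with it), 95 mm above the bench. Tab 8 mm thick (tote y), 20 mm wide (tote x), top at z = 105 mm. Its fixed black post (10 mm thick, 22 mm wide, same height) stands beyond it in +y: tab centre to post centre 31 mm when home, 13 mm when fully drawn. Over the outsides: 40 mm home, 22 mm drawn. Gate rail and bars below reach up to z = 69 mm
- bolt_squeeze (a point): point fixed to the tote, midway between the outer faces of the yellow tab and its post when fully squeezed, 95 mm above the bench: centre the fingers here and close along the tote's y
- gate_swing (a joint): gate hinge about the vertical, 0 = shut, 1.571 rad = square to the front, stop at 1.65 rad; positive = counter-clockwise from above, the free end swinging out of the front (tote -x). A spring swings it shut (about 1 to 2 N at the handle); a brass spring ball in the threshold plate resists from about 0.83 to 1.07 rad (about 5 N more at the handle). Let go beyond that, the gate falls back to rest against the ball at about 1.07 rad
- gate_hinge (a point): point on the vertical hinge axis, fixed to the tote, 95 mm above the bench; at tote x = -72, y = -78 mm
- gate: the gate: clear panel in a blue frame, top rail at z = 69 mm, 12 mm thick at most, reaching 172 mm from the hinge axis. Origin on the hinge axis at bench height; its y axis points along the panel to the free end, and it turns with the gate (shut: y along the tote's y; square: y along the tote's -x)
- handle_grip (a point): on the axis of the gate's upright round orange handle at gripping height, 95 mm above the bench, 110 mm from the hinge axis (moves with the gate). Handle 16 mm in diameter, bare from z = 72 mm (top of a 26 mm wide steel foot collar on the rail) to its top at z = 118 mm
There are look-alikes about, which are no part of the job. What is shaped like the amber_vial but pink or purple is not meant.

How it is judged:
By the outcome, as a careful person would: the job done as asked, in the order asked, and still so for the second after the job is handed in, while the arm keeps its last pose, push and grip.
It also fails if it takes over 64 s, if anything falls off the work surface, if the arm or the gripper's body presses on something with over 40 N, if the wrist force passes 120 N, or if a joint passes its speed limit or range.

## Working session

There is one attempt and no reset: what is moved stays moved. The work goes in short steps, Python scripts to look and compute and a tool call to move; the robot and the scene stay as the last step left them, time stands still between calls to the robot, and variables do not carry over. Pictures are saved under pics/ and viewed, at most 10 in all, crops included, and the job is handed in when it is done.

Besides the shell and the picture viewer there is one more tool, called after "Request:" by a JSON object that holds its "fn" and its "kwargs". send_rows: Moves the arm, as the interface text tells. Its arguments: {"type":"object","properties":{"increments":{"type":"array"},"grip":{"type":"number"},"grip_force":{"type":"number"}},"required":["increments"]}

```bash
mkdir -p pics; cat > h.py <<'E'
import numpy as np, cv2
from bench import r
from scipy.spatial.transform import Rotation as R
def pt(s,u,v,z=None):
    u=float(u);v=float(v)
    V=np.array(s["view"]);d=np.array([(u-s["cx"])/s["fx"],(v-s["cy"])/s["fy"],1.])
    Rt=V[:3,:3];o=-Rt.T@V[:3,3];w=Rt.T@d
    if z is None:
        m=s["z_map"][int(v)-1:int(v)+2,int(u)-1:int(u)+2];m=m[m>0];k=np.median(m)
    else: k=(z-o[2])/w[2]
    return o+k*w
E
python3 - <<'E'
from h import *
import pickle
D={}
for n in("scene","side"):
    s=r.snapshot(n);D[n]=s;cv2.imwrite(f"pics/{n}0.png",cv2.resize(s["img"],(784,588),interpolation=cv2.INTER_CUBIC))
    print(n,-np.array(s["view"])[:3,:3].T@np.array(s["view"])[:3,3])
pickle.dump(D,open("d0.pkl","wb"))
print(r.sense())
E
```

```text
scene [-113.66885826 -403.2407656   526.85345246]
side [217.44408227 638.16168984 691.2474759 ]
{'time': 0.1, 'joint_pos': array([-4.89205329e+00,  7.51076548e+00,  8.53216558e+01,  2.14790392e-03,
        8.72626126e+01, -4.89398093e+00]), 'qd': array([-0.08885407, -0.0273123 , -0.00785687, -0.01905629, -0.04105135,
       -0.12464001]), 'joint_efforts': array([ 1.52257860e-03, -5.70947063e+01, -5.01941299e+01, -1.80579236e-04,
        8.16394575e-03,  5.26326357e-05]), 'tool_pos': array([5.99512344e+02, 8.83287172e-02, 2.30362766e+02]), 'tcp_rot': array([-1.79905496e+02, -1.02450146e-02,  9.00018148e+01]), 'ft_force': array([ 0.34145574,  0.32254856, -0.18356146]), 'wrist_torque': array([0.05008253, 0.00983522, 0.03281093]), 'grip_force': 0.0, 'finger_gap': 85.2255455489887}
```

View pics/scene0.png

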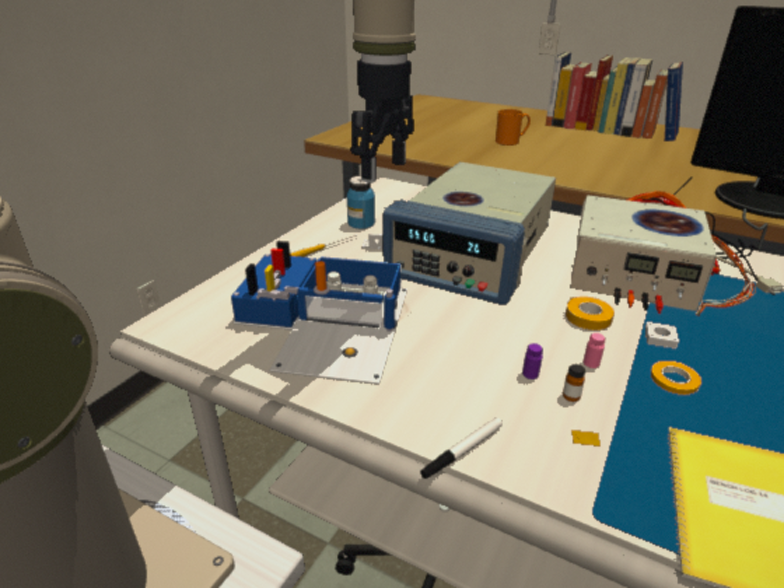

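View pics/side0.png

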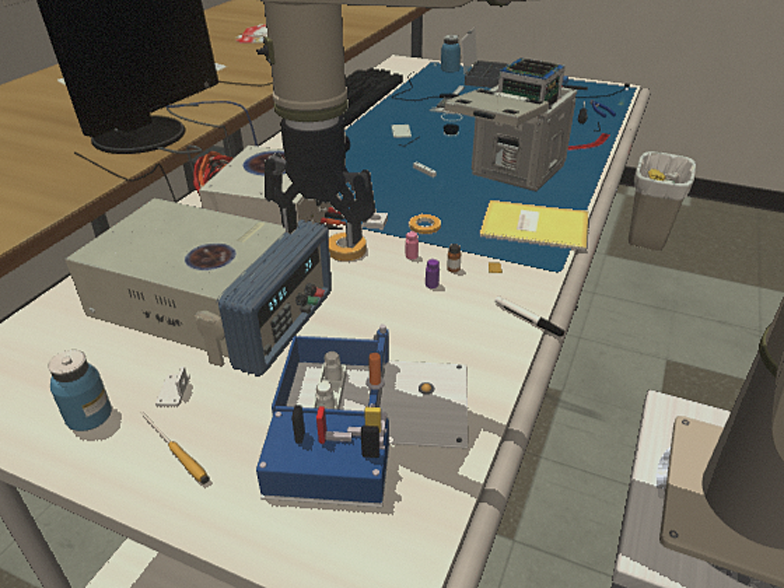

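The scene picture shows three vial shapes: amber with a black cap at (574,383), purple at (533,360) and pink at (595,350). In the side view they are at (454,258), (433,273) and (411,245). The amber one fits the description. The tote is at (320,290) in scene and (330,420) in side. I'll enlarge these areas to confirm.

```bash
python3 - <<'E'
from h import *
import pickle
D=pickle.load(open("d0.pkl","rb"))
def c(n,x,y,w,h,W,H): return cv2.resize(D[n]["img"][y:y+h,x:x+w],(W,H),interpolation=cv2.INTER_CUBIC)
a=c("side",180,225,160,120,800,600)  # x5
cv2.imwrite("pics/c1.png",a)
b=np.hstack([c("scene",365,230,80,60,400,300),c("side",280,155,80,60,400,300)])
b2=c("scene",160,165,160,60,800,300)
cv2.imwrite("pics/c2.png",np.vstack([b,b2]))
E
```

```text
(no output)
```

View pics/c1.png

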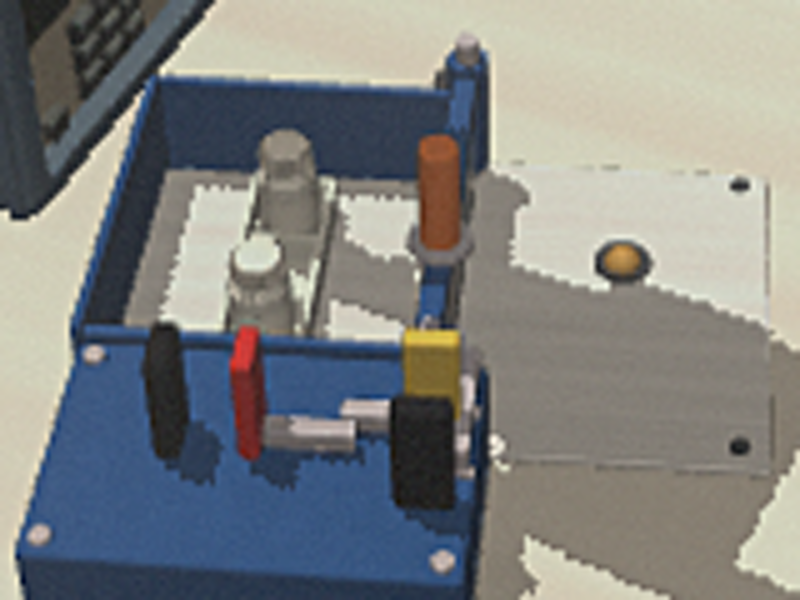

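View pics/c2.png

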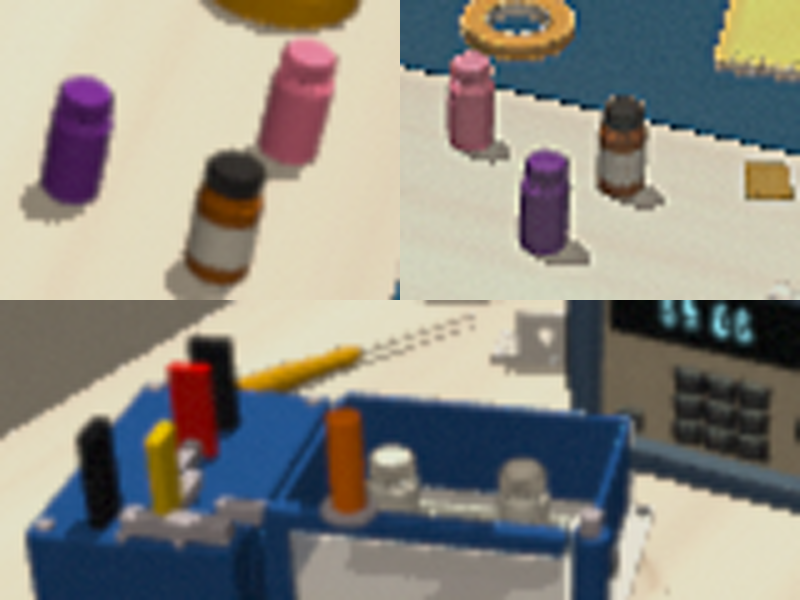

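Confirmed: the amber vial with the black cap is the one at crop (230,215). The side crop shows the caps at (287,143) and (258,252), the handle top at (439,143) and the catches. Next I fit the tote pose.

```bash
python3 - <<'E'
from h import *
import pickle
from scipy.optimize import least_squares
D=pickle.load(open("d0.pkl","rb"));S=D["side"];C=D["scene"]
sd=lambda x,y:(180+x/5,225+y/5); sc=lambda x,y:(160+x/5,165+(y-300)/5)
print("vial",pt(C,412.2,262.6,51),pt(S,325.2,175.8,51))
P=[(S,sd(287,143),58,(0,-33)),(S,sd(258,252),58,(0,33)),(S,sd(439,143),118,(-72,32)),(S,sd(18,553),55,(60,180)),(S,sd(472,578),55,(-95,180)),
(C,sc(346,412),118,(-72,32)),(C,sc(392,455),58,(0,33)),(C,sc(523,472),58,(0,-33))]
W=np.array([pt(s,*uv,z)[:2] for s,uv,z,_ in P]);L=np.array([p[3] for p in P],float)
rot=lambda a:np.array([[np.cos(a),-np.sin(a)],[np.sin(a),np.cos(a)]])
f=lambda q:((L@rot(q[2]).T+q[:2]-W)).ravel()
q=least_squares(f,[550,100,0],loss="soft_l1",f_scale=3).x
print(q[:2],np.degrees(q[2]));print(f(q).reshape(-1,2).round(1))
inv=lambda w:(w[:2]-q[:2])@rot(q[2])
for n,s,uv,z in[("red",S,sd(246,333),105),("rpost",S,sd(167,330),105),("yel",S,sd(432,335),105),("ypost",S,sd(422,403),105),("redC",C,sc(190,366),105),("rpC",C,sc(212,340),105),("yC",C,sc(161,426),105),("ypC",C,sc(97,421),105),("scr",S,sd(740,185),4),("scr",S,sd(740,447),4)]:
    w=pt(s,*uv,z);print(n,w.round(1),inv(w).round(1))
E
```

```text
vial [ 523.94109637 -344.42846648   51.        ] [ 522.16702185 -343.97008585   51.        ]
[576.58611151  50.51389741] 19.273828497933362
[[ 2.1 -1.5]
 [-0.3  0. ]
 [-0.7  0. ]
 [ 0.6  0.3]
 [ 0.   1.4]
 [-3.9 -1.5]
 [-1.3  0. ]
 [ 3.7  1.2]]
red [525.  159.7 105. ] [-12.7 120.1]
rpost [550.8 169.4 105. ] [ 14.9 120.7]
yel [465.6 134.9 105. ] [-76.9 116.3]
ypost [455.6 164.4 105. ] [-76.6 147.4]
redC [523.3 163.2 105. ] [-13.1 124. ]
rpC [550.3 171.6 105. ] [ 15.2 123. ]
yC [470.5 137.  105. ] [-71.6 116.6]
ypC [460.2 164.7 105. ] [-72.2 146.2]
scr [423.3 -85.8   4. ] [-189.7  -78. ]
scr [375.3  54.3   4. ] [-188.8   70. ]
```

```bash
cat >> h.py <<'E'
T0=np.array([576.6,50.5]);YAW=19.1
def tote(x,y):
    a=np.radians(YAW);return T0+np.array([[np.cos(a),-np.sin(a)],[np.sin(a),np.cos(a)]])@[x,y]
def go(x,y,z,yaw):
    "increments in tool axes at the present yaw, and after turning to yaw"
    s=r.sense();p=s["tool_pos"];Rm=R.from_euler("xyz",s["tcp_rot"],degrees=True)
    t=R.from_euler("xyz",[180,0,yaw],degrees=True);d=np.array([x,y,z])-p
    print("t",round(s["time"],2),"tcp",p.round(1),s["tcp_rot"].round(2),"q",s["joint_pos"].round(0),"F",s["ft_force"].round(1),"gap",round(s["finger_gap"],1),"g",round(s["grip_force"],1))
    print("now-frame shift",Rm.inv().apply(d).round(1),"turn rad",(Rm.inv()*t).as_rotvec().round(3),"target-frame shift",t.inv().apply(d).round(1))
E
python3 - <<'E'
from h import *
import pickle
D=pickle.load(open("d0.pkl","rb"));C=D["scene"]
print(pt(C,382,248,51),pt(C,427,240.4,51))
go(523,-344,120,90)
E
```

```text
[ 541.23445972 -280.55027514   51.        ] [ 612.26393406 -354.97989965   51.        ]
t 0.1 tcp [5.995e+02 1.000e-01 2.304e+02] [-1.7991e+02 -1.0000e-02  9.0000e+01] q [-5.  8. 85.  0. 87. -5.] F [ 0.3  0.3 -0.2] gap 85.2 g 0.0
now-frame shift [-344.1  -76.3  110.4] turn rad [-0.002 -0.     0.   ] target-frame shift [-344.1  -76.5  110.4]
```

Request:
{"fn": "send_rows", "kwargs": {"increments": [[-60,-15,0,0,0,0],[-60,-15,0,0,0,0],[-60,-15,20,0,0,0],[-60,-15,20,0,0,0],[-60,-16,20,0,0,0]], "grip": -1}}

```text
time: 0.72
tool_pos: [524.9, -294.5, 172.8]
tcp_rot: [-180.0, -0.0, 90.0]
ft_force: [0.5, -0.7, 0.9]
finger_gap: 85.4
grip_force: 0.0
```

Request:
{"fn": "send_rows", "kwargs": {"increments": [[-44,0,20,0,0,0],[0,0,30,0,0,0],[0,0,0,0,0,0]]}}

```text
time: 1.1
tool_pos: [523.4, -335.7, 119.8]
tcp_rot: [-179.7, -0.3, 89.9]
ft_force: [-0.5, 0.2, -0.2]
finger_gap: 85.6
grip_force: 0.0
```

```bash
python3 - <<'E'
from h import *
go(523,-344,13,90)
s=r.snapshot("wrist");cv2.imwrite("pics/w1.png",s["img"])
V=s["view"]; p=V@[523,-344,51,1];print(s["fx"]*p[0]/p[2]+s["cx"],s["fy"]*p[1]/p[2]+s["cy"])
E
```

```text
t 1.1 tcp [ 523.4 -335.7  119.8] [-179.67   -0.26   89.93] q [-37.  15.  88.   0.  77. -37.] F [-0.5  0.2 -0.2] gap 85.6 g 0.0
now-frame shift [ -8.8   0.2 106.8] turn rad [-0.006 -0.004 -0.001] target-frame shift [ -8.3  -0.4 106.8]
273.60552777730584 230.34888981334308
```

View pics/w1.png

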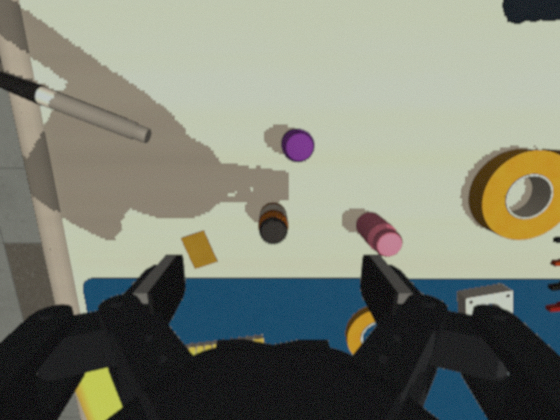

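The amber cap is at (273,231), as predicted, and centred between the fingers. I'll descend.

Request:
{"fn": "send_rows", "kwargs": {"increments": [[-4,0,35,0,0,0],[-4,0,40,0,0,0],[0,0,32,0,0,0],[0,0,0,0,0,0]]}}

```text
time: 1.65
tool_pos: [524.8, -343.0, 15.1]
tcp_rot: [-179.8, -0.1, 90.1]
ft_force: [0.1, -0.2, -0.1]
finger_gap: 85.5
grip_force: 0.0
```

Request:
{"fn": "send_rows", "kwargs": {"increments": [[0,0,0,0,0,0],[0,0,0,0,0,0],[0,0,0,0,0,0],[0,0,0,0,0,0],[0,0,0,0,0,0]], "grip": 1, "grip_force": 25}}

```text
time: 2.28
tool_pos: [526.5, -345.5, 18.1]
tcp_rot: [179.9, 0.1, 90.0]
ft_force: [-0.7, 0.7, 6.7]
finger_gap: 23.5
grip_force: 24.5
```

Request:
{"fn": "send_rows", "kwargs": {"increments": [[0,0,-30,0,0,0],[0,0,-40,0,0,0],[0,0,-40,0,0,0],[0,0,0,0,0,0]]}}

```text
time: 2.78
tool_pos: [528.2, -346.7, 131.8]
tcp_rot: [179.6, 0.3, 90.0]
ft_force: [0.3, -0.5, 0.0]
finger_gap: 23.4
grip_force: 24.8
```

```bash
python3 - <<'E'
from h import *
go(*tote(0,0),160,90+YAW)
s=r.snapshot("side");V=s["view"]
p=V@np.append(r.sense()["tool_pos"],1);u=int(s["fx"]*p[0]/p[2]+s["cx"]);v=int(s["fy"]*p[1]/p[2]+s["cy"]);print(u,v)
c=s["img"][max(0,v-40):v+40,u-50:u+50]
d=r.snapshot("scene");V=d["view"]
p=V@np.append(r.sense()["tool_pos"],1);u=int(d["fx"]*p[0]/p[2]+d["cx"]);v=int(d["fy"]*p[1]/p[2]+d["cy"]);print(u,v)
c2=d["img"][v-40:v+40,u-50:u+50]
cv2.imwrite("pics/g1.png",cv2.resize(np.hstack([c,c2]),(800,320),interpolation=cv2.INTER_CUBIC))
E
```

```text
t 2.77 tcp [ 528.2 -346.7  131.8] [179.63   0.28  90.  ] q [-38.  16.  87.   0.  77. -38.] F [ 0.3 -0.5  0. ] gap 23.4 g 24.8
now-frame shift [397.1  48.6 -29.9] turn rad [ 0.006  0.006 -0.333] target-frame shift [359.5 175.7 -28.2]
325 148
420 229
```

View pics/g1.png

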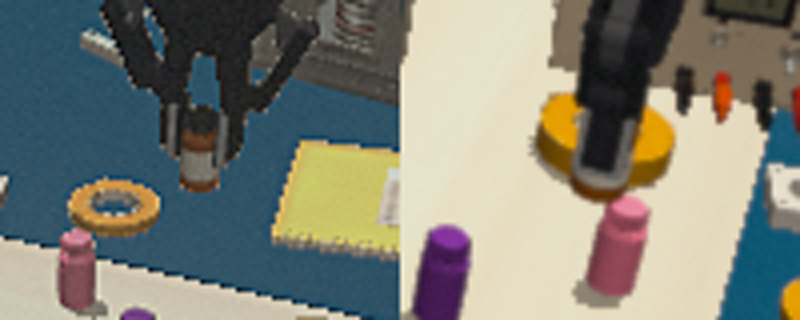

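The vial is held upright, with its base about 17 mm below the TCP. Now over to the rack.

Request:
{"fn": "send_rows", "kwargs": {"increments": [[0,0,-15,0,0,-0.167],[0,0,-10,0,0,-0.166],[60,29,0,0,0,0],[60,29,0,0,0,0],[60,29,0,0,0,0]]}}

```text
time: 3.5
tool_pos: [546.4, -156.5, 149.4]
tcp_rot: [-179.9, -0.1, 109.0]
ft_force: [-0.0, 0.2, -0.5]
finger_gap: 23.9
grip_force: 24.8
```

Request:
{"fn": "send_rows", "kwargs": {"increments": [[60,29,0,0,0,0],[60,29,0,0,0,0],[55,28,0,0,0,0],[0,0,0,0,0,0],[0,0,0,0,0,0]]}}

```text
time: 4.12
tool_pos: [569.8, 26.6, 150.0]
tcp_rot: [-179.8, -0.0, 109.1]
ft_force: [-0.3, -0.5, -0.4]
finger_gap: 23.7
grip_force: 24.8
```

```bash
python3 - <<'E'
from h import *
go(*tote(0,0),95,90+YAW)
s=r.snapshot("wrist");cv2.imwrite("pics/w2.png",s["img"])
V=s["view"]
for n,(x,y),z in[("R",tote(0,-33),58),("L",tote(0,33),58),("pk",tote(0,0),7),("h",tote(-72,32),118),("yel",tote(-72,116),105),("red",tote(-13,122),105)]:
    p=V@[x,y,z,1];print(n,s["fx"]*p[0]/p[2]+s["cx"],s["fy"]*p[1]/p[2]+s["cy"])
E
```

```text
t 4.12 tcp [569.8  26.6 150. ] [-1.7983e+02 -3.0000e-02  1.0914e+02] q [ -2.   6.  95.  -0.  79. -22.] F [-0.3 -0.5 -0.4] gap 23.7 g 24.8
now-frame shift [20.3 14.4 54.9] turn rad [-0.003 -0.001  0.001] target-frame shift [20.4 14.2 55. ]
R 290.8710851963205 226.12791073638596
L 292.3739937703424 145.95404828092995
pk 288.4521620550862 177.3434951056347
h 175.8309742354233 153.5507159838946
yel 170.29105437924164 -2.549371624496473
red 277.1094268524347 -15.211147072531958
```

View pics/w2.png

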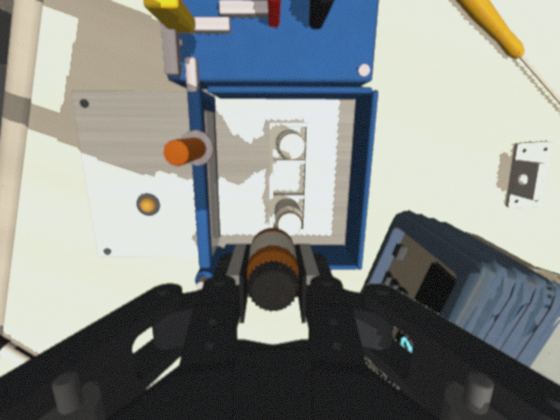

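The wrist view shows the held vial at (273,270), white caps at (291,146) and (289,219), the empty pocket at (288,178) and the handle at (178,152). The fit agrees within a few mm. I'll refine it with depth.

```bash
cat >> h.py <<'E'
def cloud(s):
    z=s["z_map"].astype(float);v,u=np.nonzero(z>0);k=z[v,u];V=np.array(s["view"])
    c=np.c_[(u-s["cx"])/s["fx"]*k,(v-s["cy"])/s["fy"]*k,k]
    return (c-V[:3,3])@V[:3,:3]
def tcloud(s):
    P=cloud(s);a=np.radians(YAW);m=np.array([[np.cos(a),-np.sin(a)],[np.sin(a),np.cos(a)]])
    return np.c_[(P[:,:2]-T0)@m,P[:,2]]
def box(P,x,y,z):
    m=np.all((P>[x[0],y[0],z[0]])&(P<[x[1],y[1],z[1]]),1);q=P[m]
    return (m.sum(),np.r_[(np.percentile(q,2,0)+np.percentile(q,98,0))[:2]/2,np.median(q[:,2])].round(1),(np.percentile(q,98,0)-np.percentile(q,2,0)).round(1)) if m.sum()>5 else 0
E
python3 - <<'E'
from h import *
import pickle
D=pickle.load(open("d0.pkl","rb"));D["wrist"]=r.snapshot("wrist")
for n,s in D.items():
    P=tcloud(s);print(n)
    for k,b in dict(L=((-18,18),(15,52),(54,64)),Rr=((-18,18),(-52,-15),(54,64)),h=((-90,-55),(15,50),(113,124)),red=((-22,0),(100,140),(101,110)),rpost=((3,30),(100,140),(101,110)),yel=((-95,-55),(105,128),(101,110)),yp=((-95,-55),(132,165),(101,110)),rackwalls=((-22,22),(-55,55),(18,25))).items(): print("  ",k,box(P,*b))
E
```

```text
scene
   L (np.int64(44), array([ 0.2, 33. , 58.5]), array([19.2, 19.1,  5.7]))
   Rr (np.int64(43), array([ -2.6, -30.9,  58.3]), array([15.3, 18.7,  5.9]))
   h (np.int64(33), array([-73.6,  32.5, 118.1]), array([13.2, 13.2,  6.5]))
   red (np.int64(28), array([-14.5, 125.5, 104.9]), array([ 9.4, 18.5,  5.7]))
   rpost (np.int64(31), array([ 13.9, 125.5, 104.9]), array([ 9.1, 20.6,  6. ]))
   yel (np.int64(31), array([-78.4, 115.6, 104.8]), array([19. ,  8.1,  6.5]))
   yp (np.int64(32), array([-78.5, 146.6, 105.3]), array([20.8,  9.3,  5.5]))
   rackwalls (np.int64(43), array([ 16.3, -12.7,  21.8]), array([ 8. , 73.8,  6.4]))
side
   L (np.int64(71), array([ 1.4, 34.1, 57.5]), array([18.5, 17. ,  5.6]))
   Rr (np.int64(66), array([ -0. , -30.6,  57.4]), array([18.6, 18.1,  6.4]))
   h (np.int64(49), array([-70.2,  33.5, 117.3]), array([14.9, 13.2,  5.4]))
   red (np.int64(46), array([-13. , 125.2, 104.5]), array([ 7.7, 19.5,  5.5]))
   rpost (np.int64(58), array([ 16.9, 126.8, 104.2]), array([ 9.6, 19.8,  5.1]))
   yel (np.int64(51), array([-76.5, 116.5, 104.7]), array([17.5,  8.1,  5.5]))
   yp (np.int64(66), array([-76.5, 147.2, 104.3]), array([20. ,  9.5,  5.5]))
   rackwalls (np.int64(163), array([ 1.4, -4.8, 21.7]), array([35.9, 87.7,  6.5]))
wrist
   L (np.int64(528), array([-0.6, 33.4, 57.6]), array([18. , 18.4,  3.7]))
   Rr (np.int64(436), array([ -1.5, -30.6,  57.7]), array([18.6, 17.9,  4.5]))
   h (np.int64(589), array([-71.7,  32.7, 117.7]), array([13.9, 13.9,  4.7]))
   red (np.int64(8), array([-14.3, 115.2, 101.6]), array([4.9, 0.5, 1.2]))
   rpost (np.int64(36), array([ 14.8, 114.5, 102.3]), array([7.2, 1.1, 2.4]))
   yel (np.int64(300), array([-77.7, 113. , 104. ]), array([18.8,  3.5,  4.4]))
   yp 0
   rackwalls (np.int64(1066), array([-0.3,  1.4, 21.6]), array([35.2, 98.8,  4.6]))
```

Request:
{"fn": "send_rows", "kwargs": {"increments": [[11,7,20,0,0,0],[10,6,15,0,0,0],[0,0,0,0,0,0],[0,0,0,0,0,0]]}}

```text
time: 4.72
tool_pos: [576.2, 50.8, 116.4]
tcp_rot: [-180.0, 0.0, 109.1]
ft_force: [0.6, 0.1, 0.2]
finger_gap: 24.0
grip_force: 24.8
```

```bash
sed -i 's/^T0=.*/T0=np.array([576.0,51.5]);YAW=19.1/' h.py; python3 - <<'E'
from h import *
go(*tote(0,0),28,90+YAW)
s=r.snapshot("wrist");st=r.sense();print(st["tool_pos"])
P=cloud(s);Rm=R.from_euler("xyz",st["tcp_rot"],degrees=True)
Q=Rm.inv().apply(P-st["tool_pos"])
m=(abs(Q[:,0])<25)&(abs(Q[:,1])<10)&(Q[:,2]>-55)&(Q[:,2]<40);q=Q[m]
for z in range(-50,30,4):
    a=q[(q[:,2]>=z)&(q[:,2]<z+4)]
    if len(a)>10:print(z,len(a),np.percentile(a[:,:2],[2,98],axis=0).round(1).tolist())
T=tcloud(s)
for k,b in dict(L=((-18,18),(15,52),(54,64)),Rr=((-18,18),(-52,-15),(54,64)),rack=((-22,22),(-55,55),(18,25))).items(): print("  ",k,box(T,*b))
E
```

```text
t 4.72 tcp [576.2  50.8 116.4] [-179.97    0.    109.1 ] q [ -0.   9.  96.  -0.  75. -19.] F [0.6 0.1 0.2] gap 24.0 g 24.8
now-frame shift [ 0.8  0.1 88.4] turn rad [-0.001  0.     0.   ] target-frame shift [ 0.8  0.1 88.4]
[576.55265069  50.6416925  116.99489083]
-34 1565 [[-7.3, -9.5], [10.5, 7.7]]
-30 254 [[-5.1, -9.7], [11.6, 9.7]]
-26 149 [[4.3, -9.6], [11.6, 9.2]]
-22 332 [[3.9, -9.7], [12.7, 9.5]]
-18 204 [[6.4, -9.4], [13.5, 9.5]]
-14 132 [[7.7, -9.6], [13.4, 9.0]]
-10 113 [[6.7, -9.4], [13.3, 9.6]]
-6 113 [[6.9, -9.2], [13.3, 9.4]]
-2 99 [[6.8, -9.8], [13.3, 9.4]]
2 86 [[7.0, -9.2], [13.2, 9.2]]
6 84 [[6.3, -9.4], [13.1, 9.5]]
10 71 [[6.9, -9.4], [12.9, 8.9]]
14 65 [[6.7, -9.4], [13.0, 9.1]]
   L (np.int64(676), array([-0.4, 32.3, 57.6]), array([18.7, 18.5,  3.6]))
   Rr 0
   rack (np.int64(1026), array([-0.2, 13.2, 21.7]), array([35.5, 73.8,  4.7]))
```

The vial hangs upright, +0.8 mm off along tool x, with its base 17.5 mm below the TCP. That puts it on the pocket centre already, so I'll lower it.

Request:
{"fn": "send_rows", "kwargs": {"increments": [[0,0,30,0,0,0],[0,0,30,0,0,0],[0,0,16,0,0,0],[0,0,9,0,0,0],[0,0,0,0,0,0]]}}

```text
time: 5.4
tool_pos: [576.4, 50.7, 31.8]
tcp_rot: [-180.0, 0.0, 109.1]
ft_force: [-0.4, -0.7, -0.8]
finger_gap: 23.7
grip_force: 24.8
```

Request:
{"fn": "send_rows", "kwargs": {"increments": [[0,0,3,0,0,0],[0,0,2,0,0,0],[0,0,0,0,0,0]]}}

```text
time: 5.78
tool_pos: [576.4, 50.7, 26.9]
tcp_rot: [180.0, 0.0, 109.1]
ft_force: [-0.3, 0.5, -0.6]
finger_gap: 24.0
grip_force: 24.8
```

Request:
{"fn": "send_rows", "kwargs": {"increments": [[0,0,1.5,0,0,0],[0,0,1,0,0,0],[0,0,0,0,0,0]]}}

```text
time: 6.15
tool_pos: [576.6, 50.7, 25.1]
tcp_rot: [180.0, 0.0, 109.1]
ft_force: [-3.9, 0.7, 7.4]
finger_gap: 23.7
grip_force: 25.6
```

Request:
{"fn": "send_rows", "kwargs": {"increments": [[0,0,0,0,0,0],[0,0,0,0,0,0],[0,0,0,0,0,0],[0,0,0,0,0,0]], "grip": -0.15}}

```text
time: 6.65
tool_pos: [576.2, 50.7, 24.0]
tcp_rot: [-180.0, -0.0, 109.1]
ft_force: [-0.1, 0.7, -0.1]
finger_gap: 49.6
grip_force: 0.0
```

Request:
{"fn": "send_rows", "kwargs": {"increments": [[0,0,-20,0,0,0],[0,0,-40,0,0,0],[0,0,-60,0,0,0],[0,0,-25,0,0,0],[0,0,0,0,0,0]]}}

```text
time: 7.28
tool_pos: [578.7, 50.8, 174.1]
tcp_rot: [179.6, 0.1, 109.1]
ft_force: [-0.3, 1.0, 0.2]
finger_gap: 49.2
grip_force: 0.0
```

```bash
python3 - <<'E'
from h import *
# squeeze points in tote frame
go(*tote(10,124.5),140,90+YAW)
s=r.snapshot("wrist");T=tcloud(s);cv2.imwrite("pics/w3.png",s["img"])
for k,b in dict(L=((-18,18),(16,50),(54,64)),M=((-18,18),(-16,16),(50,75)),Rr=((-18,18),(-50,-16),(54,64)),red=((-22,0),(100,140),(101,110)),rpost=((3,30),(100,140),(101,110)),yel=((-95,-55),(105,128),(101,110)),yp=((-95,-55),(132,165),(101,110))).items(): print("  ",k,box(T,*b))
E
```

```text
t 7.28 tcp [578.7  50.8 174.1] [1.7959e+02 1.4000e-01 1.0908e+02] q [ -0.   6.  93.   0.  81. -19.] F [-0.3  1.   0.2] gap 49.2 g 0.0
now-frame shift [126.2   7.4  33.9] turn rad [ 0.007  0.002 -0.   ] target-frame shift [126.1   7.7  34.1]
   L (np.int64(421), array([-0.5, 32.2, 57.6]), array([18.5, 18.3,  3.9]))
   M (np.int64(419), array([-0.6,  0.2, 57.6]), array([19.2, 18.5,  7.4]))
   Rr (np.int64(368), array([ -1.1, -31.8,  57.7]), array([18.8, 18. ,  4.4]))
   red (np.int64(415), array([-14.4, 123.8, 104.5]), array([ 7.3, 18.7,  3.6]))
   rpost (np.int64(543), array([ 15.1, 123.7, 104.2]), array([ 9.1, 20.4,  4.3]))
   yel (np.int64(441), array([-77.3, 114.4, 104.4]), array([18.8,  8. ,  4.7]))
   yp (np.int64(178), array([-77.1, 141.4, 102.9]), array([19.4,  2.6,  3.8]))
```

View pics/w3.png

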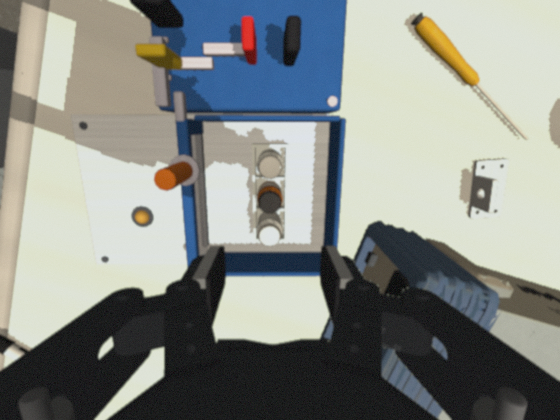

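All three vials stand: caps at (269,161), (269,199) and (269,233), with depth showing the amber top at 58 mm. The red tab is at (248,38) and its post at (292,38). Next is the red squeeze.

Request:
{"fn": "send_rows", "kwargs": {"increments": [[45,3,0,0,0,0],[45,3,0,0,0,0],[36,1.5,30,0,0,0],[0,0,0,0,0,0],[0,0,0,0,0,0]], "grip": -1}}

```text
time: 7.95
tool_pos: [541.5, 171.8, 138.2]
tcp_rot: [-179.9, 0.0, 109.1]
ft_force: [-0.1, 0.5, -0.4]
finger_gap: 85.5
grip_force: 0.0
```

```bash
python3 - <<'E'
from h import *
go(*tote(9.9,123.8),77,90+YAW)
E
```

```text
t 7.95 tcp [541.5 171.8 138.2] [-1.7988e+02  1.0000e-02  1.0911e+02] q [12.  6. 96. -0. 77. -7.] F [-0.1  0.5 -0.4] gap 85.5 g 0.0
now-frame shift [-1.2  3.3 61.2] turn rad [-0.002  0.     0.   ] target-frame shift [-1.2  3.1 61.2]
```

Request:
{"fn": "send_rows", "kwargs": {"increments": [[-1,3,20,0,0,0],[0,0,25,0,0,0],[0,0,16,0,0,0],[0,0,0,0,0,0],[0,0,0,0,0,0]]}}

```text
time: 8.57
tool_pos: [546.0, 172.2, 78.8]
tcp_rot: [179.9, 0.0, 109.1]
ft_force: [0.1, 0.2, 0.5]
finger_gap: 85.3
grip_force: 0.0
```

Request:
{"fn": "send_rows", "kwargs": {"increments": [[0,0,0,0,0,0],[0,0,0,0,0,0],[0,0,0,0,0,0],[0,0,0,0,0,0],[0,0,0,0,0,0]], "grip": 1, "grip_force": 30}}

```text
time: 9.2
tool_pos: [545.5, 172.4, 78.5]
tcp_rot: [180.0, -0.0, 109.1]
ft_force: [-3.4, -0.1, 4.1]
finger_gap: 20.1
grip_force: 31.9
```

Request:
{"fn": "send_rows", "kwargs": {"increments": [[0,0,0,0,0,0],[0,0,0,0,0,0]]}}

```text
time: 9.45
tool_pos: [545.5, 172.4, 78.5]
tcp_rot: [180.0, -0.0, 109.1]
ft_force: [-3.0, 0.3, 5.1]
finger_gap: 20.3
grip_force: 31.9
```

The red catch is fully drawn (the gap reads about 1.5 mm low). Opening, rising and turning for the yellow one.

Request:
{"fn": "send_rows", "kwargs": {"increments": [[0,0,0,0,0,0],[0,0,0,0,0,0],[0,0,0,0,0,0],[0,0,0,0,0,0]], "grip": -1}}

```text
time: 9.95
tool_pos: [545.4, 172.3, 78.1]
tcp_rot: [180.0, 0.0, 109.1]
ft_force: [-0.3, -0.0, 0.2]
finger_gap: 85.3
grip_force: 0.0
```

Request:
{"fn": "send_rows", "kwargs": {"increments": [[0,0,-25,0,0,0],[0,0,-30,0,0,0],[0,0,-5,0,0,0.175],[0,0,0,0,0,0.175],[0,0,0,0,0,0.175]]}}

```text
time: 10.58
tool_pos: [545.5, 172.3, 138.4]
tcp_rot: [180.0, -0.0, 78.7]
ft_force: [0.0, 0.0, -0.1]
finger_gap: 85.4
grip_force: 0.0
```

Request:
{"fn": "send_rows", "kwargs": {"increments": [[0,0,0,0,0,0.175],[0,0,0,0,0,0.175],[0,0,0,0,0,0.175],[0,0,0,0,0,0.175],[0,0,0,0,0,0.175]]}}

```text
time: 11.2
tool_pos: [545.4, 172.3, 138.2]
tcp_rot: [180.0, -0.0, 28.5]
ft_force: [1.2, 0.1, 0.7]
finger_gap: 85.6
grip_force: 0.0
```

Request:
{"fn": "send_rows", "kwargs": {"increments": [[0,0,0,0,0,0.171],[0,0,0,0,0,0]]}}

```text
time: 11.45
tool_pos: [545.4, 172.3, 138.2]
tcp_rot: [180.0, -0.0, 19.1]
ft_force: [-0.0, 0.3, -0.2]
finger_gap: 85.4
grip_force: 0.0
```

```bash
python3 - <<'E'
from h import *
go(*tote(-77.2,139.8),140,YAW)
T=tcloud(r.snapshot("side"))
for k,b in dict(red=((-22,10),(100,140),(101,110)),rpost=((10,30),(100,140),(101,110)),yel=((-95,-55),(105,128),(101,110)),yp=((-95,-55),(132,165),(101,110))).items(): print("  ",k,box(T,*b))
E
```

```text
t 11.45 tcp [545.4 172.3 138.2] [180.    -0.    19.13] q [12.  7. 96.  0. 77. 83.] F [-0.   0.3 -0.2] gap 85.4 g 0.0
now-frame shift [-87.8 -15.7  -1.8] turn rad [ 0.    -0.     0.001] target-frame shift [-87.8 -15.6  -1.8]
   red (np.int64(46), array([  3.9, 125.1, 104.5]), array([ 7.8, 18.2,  5.2]))
   rpost (np.int64(33), array([ 16.5, 125. , 103.7]), array([ 8.9, 19.9,  5. ]))
   yel (np.int64(47), array([-76.1, 115.1, 104.7]), array([18.2,  8.2,  5.1]))
   yp (np.int64(65), array([-76. , 146.1, 104.1]), array([19.8,  9.4,  4.9]))
```

Request:
{"fn": "send_rows", "kwargs": {"increments": [[-44,-8,0,0,0,0],[-44,-7.5,0,0,0,0],[0,0,25,0,0,0],[0,0,20,0,0,0],[0,0,0,0,0,0]]}}

```text
time: 12.12
tool_pos: [455.7, 157.9, 91.7]
tcp_rot: [-180.0, 0.2, 19.3]
ft_force: [0.1, -1.6, -0.3]
finger_gap: 85.5
grip_force: 0.0
```

```bash
python3 - <<'E'
from h import *
go(*tote(-77,139.8),77,YAW)
E
```

```text
t 12.12 tcp [455.7 157.9  91.7] [-179.98    0.18   19.25] q [ 13.  -4. 112.  -0.  72.  84.] F [ 0.1 -1.6 -0.3] gap 85.5 g 0.0
now-frame shift [ 1.9  0.1 14.7] turn rad [-0.     0.003  0.003] target-frame shift [ 1.9  0.1 14.7]
```

Request:
{"fn": "send_rows", "kwargs": {"increments": [[1,0,14.5,0,0,0],[0,0,0,0,0,0],[0,0,0,0,0,0]]}}

```text
time: 12.5
tool_pos: [458.3, 158.6, 78.9]
tcp_rot: [180.0, -0.0, 19.1]
ft_force: [0.3, -0.3, 0.2]
finger_gap: 85.2
grip_force: 0.0
```

Request:
{"fn": "send_rows", "kwargs": {"increments": [[0,0,0,0,0,0],[0,0,0,0,0,0],[0,0,0,0,0,0],[0,0,0,0,0,0],[0,0,0,0,0,0]], "grip": 1}}

```text
time: 13.12
tool_pos: [458.6, 158.7, 79.3]
tcp_rot: [-180.0, -0.1, 19.1]
ft_force: [1.1, -0.7, 5.7]
finger_gap: 21.0
grip_force: 31.9
```

Request:
{"fn": "send_rows", "kwargs": {"increments": [[0,0,0,0,0,0],[0,0,0,0,0,0]]}}

```text
time: 13.38
tool_pos: [458.5, 158.7, 79.2]
tcp_rot: [-180.0, -0.1, 19.1]
ft_force: [-0.1, -0.6, 5.4]
finger_gap: 21.2
grip_force: 31.9
```

Request:
{"fn": "send_rows", "kwargs": {"increments": [[0,0,0,0,0,0],[0,0,0,0,0,0],[0,0,0,0,0,0],[0,0,0,0,0,0]], "grip": -1}}

```text
time: 13.88
tool_pos: [457.9, 158.6, 78.5]
tcp_rot: [-180.0, 0.0, 19.1]
ft_force: [-0.8, -1.2, 0.2]
finger_gap: 85.4
grip_force: 0.0
```

Request:
{"fn": "send_rows", "kwargs": {"increments": [[0,0,-35,0,0,0],[0,0,-45,0,0,0],[0,0,0,0,0,-0.175],[0,0,0,0,0,-0.175],[0,0,0,0,0,-0.175]]}}

```text
time: 14.5
tool_pos: [458.1, 158.6, 158.8]
tcp_rot: [180.0, -0.0, 49.5]
ft_force: [0.0, -0.0, 0.3]
finger_gap: 85.4
grip_force: 0.0
```

Request:
{"fn": "send_rows", "kwargs": {"increments": [[0,0,0,0,0,-0.175],[0,0,0,0,0,-0.175],[0,0,0,0,0,-0.175],[0,0,0,0,0,-0.175],[0,0,0,0,0,-0.175]]}}

```text
time: 15.12
tool_pos: [458.0, 158.5, 158.6]
tcp_rot: [-180.0, -0.0, 99.6]
ft_force: [-0.1, -0.7, 0.2]
finger_gap: 85.3
grip_force: 0.0
```

Request:
{"fn": "send_rows", "kwargs": {"increments": [[0,0,0,0,0,-0.175],[0,0,0,0,0,0]]}}

```text
time: 15.38
tool_pos: [458.0, 158.6, 158.6]
tcp_rot: [-180.0, -0.0, 109.2]
ft_force: [0.1, 0.7, -0.5]
finger_gap: 85.1
grip_force: 0.0
```

```bash
python3 - <<'E'
from h import *
go(*tote(-71.5,32),140,90+YAW)
T=tcloud(r.snapshot("side"));W=tcloud(r.snapshot("wrist"))
for k,b in dict(red=((-22,10),(100,140),(101,110)),yel=((-95,-55),(105,138),(101,110)),yp=((-95,-55),(139.5,165),(101,110)),h=((-90,-55),(15,50),(113,124)),M=((-18,18),(-16,16),(50,75))).items(): print("  ",k,box(T,*b),box(W,*b))
E
```

```text
t 15.38 tcp [458.  158.6 158.6] [-179.99   -0.    109.25] q [ 13.  -8. 108.   0.  80.  -6.] F [ 0.1  0.7 -0.5] gap 85.1 g 0.0
now-frame shift [-107.8    4.7   18.6] turn rad [-0.    -0.     0.003] target-frame shift [-107.8    5.    18.6]
   red (np.int64(49), array([  4. , 125.5, 104.6]), array([ 7.8, 19.9,  5.7])) (np.int64(288), array([  3.9, 125.4, 104.5]), array([11.7, 17.7,  4.5]))
   yel (np.int64(56), array([-75.6, 132.7, 104.6]), array([18.9,  8.3,  5.3])) (np.int64(308), array([-77.8, 133.1, 104.5]), array([18.5,  7.4,  4.6]))
   yp (np.int64(65), array([-76.3, 146.1, 104.4]), array([20.2,  9.9,  5. ])) (np.int64(409), array([-77.6, 145.7, 104.3]), array([20.3,  9.6,  4.3]))
   h (np.int64(50), array([-69.9,  32.9, 117.7]), array([14.8, 13.9,  6.2])) 0
   M (np.int64(10), array([-8.2,  0.8, 55.3]), array([2. , 8.8, 8.8])) (np.int64(370), array([-1.3,  1.5, 57.4]), array([19.9, 17.5,  8.4]))
```

The yellow catch is drawn 18 mm. On to the handle.

Request:
{"fn": "send_rows", "kwargs": {"increments": [[-36,2,0,0,0,0],[-36,1.5,0,0,0,0],[-36,1.5,15,0,0,0],[0,0,0,0,0,0],[0,0,0,0,0,0]]}}

```text
time: 16.1
tool_pos: [498.3, 58.6, 143.7]
tcp_rot: [-180.0, -0.0, 109.2]
ft_force: [-0.7, 0.1, 0.0]
finger_gap: 85.7
grip_force: 0.0
```

```bash
python3 - <<'E'
from h import *
go(*tote(-71.5,32),80,90+YAW)
E
```

```text
t 16.1 tcp [498.3  58.6 143.7] [-1.7998e+02 -3.0000e-02  1.0918e+02] q [  1.  -4. 107.   0.  78. -18.] F [-0.7  0.1  0. ] gap 85.7 g 0.0
now-frame shift [-0.2 -0.4 63.7] turn rad [-0.    -0.001  0.001] target-frame shift [-0.1 -0.4 63.7]
```

Request:
{"fn": "send_rows", "kwargs": {"increments": [[0,0,25,0,0,0],[0,0,25,0,0,0],[0,0,13.5,0,0,0],[0,0,0,0,0,0],[0,0,0,0,0,0]]}}

```text
time: 16.73
tool_pos: [499.2, 58.6, 81.3]
tcp_rot: [179.9, 0.0, 109.3]
ft_force: [0.1, 0.5, 0.2]
finger_gap: 85.7
grip_force: 0.0
```

Request:
{"fn": "send_rows", "kwargs": {"increments": [[0,0,0,0,0,0],[0,0,0,0,0,0],[0,0,0,0,0,0],[0,0,0,0,0,0],[0,0,0,0,0,0]], "grip": 1, "grip_force": 50}}

```text
time: 17.35
tool_pos: [498.6, 58.3, 80.4]
tcp_rot: [180.0, 0.0, 109.3]
ft_force: [-1.3, 0.3, 2.2]
finger_gap: 14.6
grip_force: 48.6
```

```bash
python3 - <<'E'
from h import *
go(*tote(-72,32),80,90+YAW)
# arc step: 9 deg turn, chord in the tool frame before the turn (tool y=tote x, tool x=tote y at start)
for d in (8,9,10):
    a=np.radians(d);print(d,"dx",-110*(1-np.cos(a)),"dy",-110*np.sin(a),"turn",-a)
E
```

```text
t 17.35 tcp [498.6  58.3  80.4] [179.99   0.   109.3 ] q [  1.  -0. 110.   0.  71. -18.] F [-1.3  0.3  2.2] gap 14.6 g 48.6
now-frame shift [ 0.3 -1.1  0.4] turn rad [0.    0.    0.004] target-frame shift [ 0.3 -1.1  0.4]
8 dx -1.0705124384272602 dy -15.309041105607198 turn -0.13962634015954636
9 dx -1.3542825345348453 dy -17.207791154425397 turn -0.15707963267948966
10 dx -1.6711471686571178 dy -19.101299543362337 turn -0.17453292519943295
```

Request:
{"fn": "send_rows", "kwargs": {"increments": [[-0.6,-11.5,0,0,0,-0.1047],[-0.6,-11.5,0,0,0,-0.1047],[-0.6,-11.5,0,0,0,-0.1047],[-0.6,-11.5,0,0,0,-0.1047],[0,0,0,0,0,0]]}}

```text
time: 17.98
tool_pos: [459.1, 34.6, 80.4]
tcp_rot: [180.0, -0.0, 133.3]
ft_force: [-2.3, 2.9, 3.5]
finger_gap: 14.9
grip_force: 49.7
```

```bash
cat >> h.py <<'E'
def arc(deg):
    a=np.radians(deg);return (*tote(-72-110*np.sin(a),-78+110*np.cos(a)),80,90+YAW+deg)
E
python3 - <<'E'
from h import *
go(*arc(24))
E
```

```text
t 17.98 tcp [459.1  34.6  80.4] [ 1.7997e+02 -3.0000e-02  1.3331e+02] q [ -2.  -7. 116.   0.  71. -45.] F [-2.3  2.9  3.5] gap 14.9 g 49.7
now-frame shift [ 0.5 -0.6  0.4] turn rad [ 0.    -0.     0.004] target-frame shift [ 0.5 -0.6  0.4]
```

Low forces and on the arc. Continuing.

Request:
{"fn": "send_rows", "kwargs": {"increments": [[-0.6,-11.5,0,0,0,-0.1047],[-0.6,-11.5,0,0,0,-0.1047],[-0.6,-11.5,0,0,0,-0.1047],[-0.6,-11.5,0,0,0,-0.1047],[-0.6,-11.5,0,0,0,-0.1047]]}}

```text
time: 18.6
tool_pos: [429.1, -12.8, 80.4]
tcp_rot: [179.9, -0.1, 163.4]
ft_force: [-4.4, 5.7, 6.5]
finger_gap: 14.8
grip_force: 50.3
```

```bash
python3 - <<'E'
from h import *
go(*arc(54))
E
```

```text
t 18.6 tcp [429.1 -12.8  80.4] [ 1.7988e+02 -9.0000e-02  1.6342e+02] q [ -9. -12. 121.   0.  72. -82.] F [-4.4  5.7  6.5] gap 14.8 g 50.3
now-frame shift [ 0.5 -1.2  0.4] turn rad [ 0.002 -0.002  0.006] target-frame shift [ 0.5 -1.2  0.4]
```

Request:
{"fn": "send_rows", "kwargs": {"increments": [[-0.6,-11.5,0,0,0,-0.1047],[-0.6,-11.5,0,0,0,-0.1047],[-0.6,-11.5,0,0,0,-0.1047],[-0.6,-11.5,0,0,0,-0.1047],[-0.6,-11.5,0,0,0,-0.1047]]}}

```text
time: 19.23
tool_pos: [426.7, -71.2, 80.3]
tcp_rot: [180.0, -0.2, -166.6]
ft_force: [-6.9, 1.6, 9.6]
finger_gap: 14.7
grip_force: 50.5
```

Request:
{"fn": "send_rows", "kwargs": {"increments": [[-0.6,-11.5,0,0,0,-0.1047],[0,0,0,0,0,0],[0,0,0,0,0,0]]}}

```text
time: 19.6
tool_pos: [430.0, -82.3, 80.3]
tcp_rot: [180.0, -0.2, -160.8]
ft_force: [-9.8, -0.6, 9.7]
finger_gap: 14.6
grip_force: 50.6
```

```bash
python3 - <<'E'
from h import *
go(*arc(90))
S=r.snapshot("side");W=tcloud(r.snapshot("wrist"));T=tcloud(S)
for k,b in dict(L=((-18,18),(16,50),(54,64)),M=((-18,18),(-16,16),(50,75)),Rr=((-18,18),(-50,-16),(54,64)),red=((-22,10),(100,140),(101,110)),yel=((-95,-55),(105,138),(101,110)),rail=((-260,-90),(-105,-50),(64,72))).items(): print("  ",k,box(T,*b),box(W,*b))
cv2.imwrite("pics/f.png",cv2.resize(S["img"][180:390,160:440],(800,600),interpolation=cv2.INTER_CUBIC))
E
```

```text
t 19.6 tcp [430.  -82.3  80.3] [ 1.7997e+02 -1.6000e-01 -1.6080e+02] q [ -17.  -11.  119.   -0.   71. -127.] F [-9.8 -0.6  9.7] gap 14.6 g 50.6
now-frame shift [0.3 0.7 0.3] turn rad [ 0.    -0.003  0.002] target-frame shift [0.3 0.7 0.3]
   L (np.int64(68), array([ 1.8, 33.1, 57.4]), array([18.6, 18. ,  5.5])) 0
   M (np.int64(86), array([ 0.9,  0.8, 57.1]), array([19.1, 19.7,  9.2])) 0
   Rr (np.int64(62), array([  0.7, -31.7,  57.7]), array([18.6, 18.5,  5.6])) 0
   red (np.int64(47), array([  4.2, 125.3, 104.5]), array([ 7.9, 18.4,  4.8])) 0
   yel (np.int64(56), array([-75.8, 133.2, 104.6]), array([18.8,  8.8,  5.7])) 0
   rail (np.int64(297), array([-166.2,  -76.1,   68.1]), array([145.8,  14.6,   7.4])) (np.int64(2256), array([-183.4,  -78.4,   68.8]), array([119.3,  13.2,   4.8]))
```

View pics/f.png

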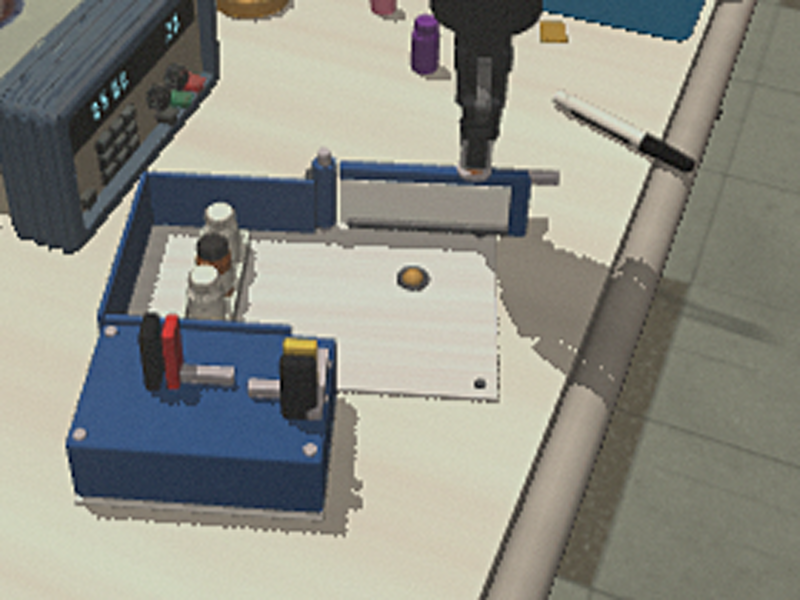

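The gate is square to the front at (440,195), held by the handle at (475,170). All three vials stand at (220,215), (213,250) and (204,285), and both catches are drawn. Handing in.

```bash
python3 -c "
from bench import r
print(r.hand_in())"
```

```text
the job is handed in; nothing more can be done
None
```

The job is handed in at about 20 s: the amber vial stands in the middle pocket with both white-capped vials still upright, the red and then the yellow catch were each drawn about 18 mm, and the gripper is holding the gate open at about 90°.

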